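# Unlock the drawer box and hold the key turned

## Task

On the steel folding table, fold the keyhole cover on top of the drawer box right back to its stop, then take the key from its oak stand, work it straight down past the sticky pins until its flange sits on the lock plate, and turn it a quarter turn clockwise (seen from above) to its stop. The lock springs back, so finish while still gripping the key and holding it turned; leave the cover back, and leave the bowl, jar, brush and trouser clip where they are.

Things in the scene. Friction and masses are not known exactly. Their poses are not given: they have to be found in the camera images.
- lock_mouth (a point): Centre of the keyhole, on the upper face of the lock plate: a 56 mm square steel plate, 8 mm thick, on top of the drawer box, face 118 mm above the table. x points to the back of the box, z up. The keyhole is a slot 18 mm long (x) and 7 mm wide (y) with a 3 mm bevel, straight down through the plate; below it goes on, 18 by 6.6 mm, in the turning plug.
- lock_plug (a joint): Turn of the lock plug, rad: 0 with the slot along box x, grows clockwise from above, stop at 1.57. Only the key turns it, and only with its flange down on the plate (within 1.5 mm). A spring pulls back with 0.01 to 0.06 N m; key play 0.1 rad. Two spring pins in the plug rub the key's flat sides: pushing in takes about 4 to 10 N; a yaw wiggle of a few degrees eases it.
- cover_hinge (a point): Middle of the cover's hinge line, which runs along the box's y, 40 mm behind the keyhole (box +x) and 14 mm above the box top (124 mm above the table). Frame as the box: x to the back, z up.
- cover (a joint): Opening angle of the cover in rad: 0 flat over the keyhole, free edge towards the robot; 1.57 upright; 2.1 at its stop, leaning back away from the keyhole. It starts ajar (0.75 to 1.1). A stiff friction hinge (0.03 N m) keeps it where it is left; it can be pushed from underneath (robot side) with a shut gripper.
- cover_edge (a point): Middle of the free edge of the cover, a grey plastic plate 68 mm from hinge to free edge, 60 mm wide, 4 mm thick, with a round 8 mm bead along the free edge.
- key_head (a point): Centre of the key's grip head, a black block 36 mm wide (key x), 12 mm thick (key y, pinch across this) and 32 mm high (key z, up). Key starts upright, blade down. Below: round 14 mm shank, 24 mm flange (underside 26 mm under this point), 6 mm round neck, flat blade 16 mm wide (x), 5 mm thick (y), wedge tip 32 mm under the flange. Either way round (half turn) fits the lock. About 60 g.
- key_seat (a point): Centre of the underside of the key's flange, 26 mm below the centre of the head; fully in, it meets the point lock_mouth. Same axes as the key head.
- key: The whole loose key; origin at the centre of the underside of the flange, axes as point key_head.
- key_stand: Oak block 70 by 70 mm, 42 mm high, fixed to the table; origin at the centre of its underside. The key stands loosely in its slot (20 by 9 mm, along the block's x) with the flange on the top face.
- button_bowl: White ceramic bowl, 110 mm across, 45 mm high, bystander; origin under its centre.
- jar: Clear glass jar with steel twist lid, 68 mm across, 86 mm high, bystander; origin under its centre.
- brush: Orange silicone scrubbing brush lying bristles down, about 140 mm long, 50 mm wide, 30 mm high, bystander; origin under the centre of its bristle head, handle to -x.
- trouser_clip: White plastic spring trouser clip, 110 by 22 mm, about 22 mm high, bystander; origin under its centre, long along x.
- drawer_box: White drawer box fixed to the table, 260 mm deep (x), 300 mm wide (y), 110 mm high, grey drawer front with an oak handle towards the robot. Origin at the centre of its underside, x to its back, z up.
Things that resemble listed ones, but are neither listed nor needed, are in the scene too. Of the things like the key, leave any that is orange, pink or yellow; of the rest the larger one is meant.

How it is judged:
By the outcome, as a careful person would: the job done as asked, in the order asked, and still so for the second after the job is handed in, while the arm keeps its last pose, push and grip.
It also fails if it takes over 72 s, if anything falls off the work surface, if the arm or the gripper's body presses on something with over 40 N, if the wrist force passes 120 N, or if a joint passes its speed limit or range.

## Robot

A 6-joint arm with a two-finger parallel gripper is mounted at the origin on the work surface. World frame = base frame: x ahead of the robot, y to its left, z up, the work surface at z = 0. Lengths are in m, angles in rad, forces in N, time in s.
With the tool pointing down it reaches from about 0.35 to 0.775 m from the base axis. Payload 7.3 kg.
Tool frame: the origin (TCP) lies on the mounting face of the last link; the fingertips stand 178 mm ahead of it and the grasp point (between the pads) lies 159 mm ahead of it (robot.tcp_to_tips is the distance from the TCP to the fingertips, in m); z points along the fingers, y is the direction in which the jaws open and shut (so a half turn about z gives the same grasp; the last joint's range is limited). The gripper opens to 92 mm and grips with 3 to 60 N. Pads are 19 mm wide; open, the fingers measure 130 mm over their backs; the gripper's body (75 mm by 190 mm) begins 47 mm behind the grasp point.
Start: joints at [-1.26, 0.342, 1.524, -0, 1.275, -0.146], TCP at [0.232, -0.471, 0.405] pointing down, gripper open.
Joint ranges: [-2.53, 2.53], [-0.77, 2.02], [0.04, 2.7], [-1, 4.14], [0.28, 2.66], [-3.11, 3.11]. Speed limits (rad/s): [2.57, 2.57, 3.14, 3.14, 3.14, 3.14].

## Interface

Orientations are given as [roll, pitch, yaw] about the fixed x, y, z axes, in that order (R = Rz(yaw) Ry(pitch) Rx(roll)).
In Python, from cell import robot, viewer gives the robot as it stands.
- The arm moves only by the shell command python3 -m creep 'ROWS' [OPENING] [FORCE]. ROWS is JSON, a list that holds one entry, the list of rows, each a list of 6 numbers: the shift along the world's x, y, z in mm, then the turn, a rotation vector about the world's x, y, z in degrees. A call has 1 to 5 rows; each row shifts and turns the pose as measured when the row begins; what a row does not reach is not made up. A row lasts 1/12 s, in which the tool goes at most 41.7 mm and 7.16 degrees, less where a joint would pass 70% of its speed; a pose out of reach is approached as far as the arm can. A call with a gripper value outside its range is refused whole. OPENING is the closure, from -1 (fully open) to 1 (shut), set as the call begins (- or left out, the last holds). The fingers move at their own pace and stop on an object; FORCE is the grip in N (left out, the last holds). Time passes only in rows, so rows that do not move let the fingers close. It gives the time, the measured TCP pose, the force and the opening at its end, in the units of the state.
- robot.observe(): the state, without advancing time (a new reading comes with each control period).
- viewer.read_camera(name): name is "scene" or "top" or "wrist"; returns the picture (400x640x3 uint8, blue, green, red); there is no depth.
- viewer.camera_model(name): a dict with "fx", "fy", "cx", "cy" (pixels), "k1" (the pictures are not rectified: a ray, as slopes to the right and down, at radius r is drawn at 1 + k1 r^2 times it, then the intrinsics apply), "pose" (4x4, takes a point from camera to world coordinates); the wrist camera has in their place "mount" (4x4, takes a point from camera to tool coordinates, whose origin is the TCP and whose axes are the flange's). Camera axes: x right, y up, looking along -z (the intrinsics and any distortion apply to the point x, -y, -z); pixel columns grow to the right and rows downward; lengths in m; the calibration is good to about 2 mm. A picture is of the moment at which its call begins: read the wrist's pose just before it. camera_model takes no time and is no camera call.
- robot.hand_in(): hands the job in, once; it reports no verdict.
The state is a dict: "time": time; "qpos": joint angles; "qvel": joint speeds; "joint_efforts": joint torques, N m; "tool_pos": TCP position; "tool_rot": TCP orientation; "contact_force": force on the tool from outside, world axes, zero at the start; "torque": the same for the moment, N m; "opening": finger opening in m.
Only numpy, scipy, OpenCV 4.12 (cv2) and the standard library are available. Lean on these libraries where they do the work, as an engineer would, in place of code of your own. Each camera call takes 0.05 s, during which the arm holds its last target. There are 200 camera calls.

## Working session

There is one attempt and no reset: what is moved stays moved. The work goes in short steps, Python scripts to look and compute and a shell command to move; the robot and the scene stay as the last step left them, time stands still between calls to the robot, and variables do not carry over. Pictures are saved under pics/ and viewed, about 8 in all and at most 12, crops included, and the job is handed in when it is done.

```bash
ls; mkdir -p pics
cat > h.py <<'E'
import numpy as np, cv2
from cell import robot, viewer
from scipy.spatial.transform import Rotation as R
def cam(name):
    s=robot.observe(); m=viewer.camera_model(name)
    if 'pose' in m: P=np.array(m['pose'])
    else:
        T=np.eye(4);T[:3,:3]=R.from_euler('xyz',s['tool_rot']).as_matrix();T[:3,3]=s['tool_pos'];P=T@np.array(m['mount'])
    return m,P
def ray(m,P,uv):
    K=np.array([[m['fx'],0,m['cx']],[0,m['fy'],m['cy']],[0,0,1]]);
    p=cv2.undistortPoints(np.array([[uv]],float),K,np.array([m['k1'],0,0,0,0.]))[0,0]
    return P[:3,3],P[:3,:3]@np.array([p[0],-p[1],-1])
def at(mP,uv,z):
    o,d=ray(*mP,uv); return o+d*(z-o[2])/d[2]
def proj(mP,X):
    m,P=mP; c=np.linalg.inv(P)@np.r_[X,1]; a,b=c[0]/-c[2],-c[1]/-c[2]; f=1+m['k1']*(a*a+b*b)
    return np.array([m['cx']+m['fx']*a*f,m['cy']+m['fy']*b*f])
def tri(rays):
    A=np.zeros((3,3));b=np.zeros(3)
    for o,d in rays:
        d=d/np.linalg.norm(d);Q=np.eye(3)-np.outer(d,d);A+=Q;b+=Q@o
    return np.linalg.solve(A,b)
E
python3 - <<'E'
from h import *
for n in('scene','top'):
    m,P=cam(n);print(n,m['fx'],m['cx'],m['cy'],m['k1'],P.round(3).tolist())
    cv2.imwrite(f'pics/{n}0.png',viewer.read_camera(n))
s=robot.observe();print(s)
print(viewer.camera_model('wrist'))
E
```

```text
pics
scene 437.64193041837973 323.00545771081386 196.3705031659018 -0.10326526272800271 [[0.629, -0.591, 0.504, 1.016], [0.777, 0.479, -0.408, -0.505], [0.0, 0.649, 0.761, 0.876], [0.0, 0.0, 0.0, 1.0]]
top 385.89474925968744 322.6504887678862 204.62072769961762 -0.004420810972338336 [[-0.025, 0.99, -0.141, 0.376], [-1.0, -0.027, -0.013, -0.102], [-0.016, 0.14, 0.99, 0.895], [0.0, 0.0, 0.0, 1.0]]
{'time': 0.1, 'qpos': array([-1.26002969e+00,  3.42665849e-01,  1.52491727e+00,  4.47586451e-06,
        1.27537945e+00, -1.45973396e-01]), 'qvel': array([ 0.00040703, -0.00010209, -0.00278757, -0.00236433, -0.00164817,
        0.00121715]), 'joint_efforts': array([ 2.50040925e-03, -4.32005954e+01, -2.44694549e+01,  7.19690393e-02,
        5.25773282e-02, -2.90260061e-05]), 'tool_pos': array([ 0.23153588, -0.47105928,  0.40410911]), 'tool_rot': array([-3.14023793e+00, -2.03496002e-04,  4.56738592e-01]), 'contact_force': array([ 0.00375539, -0.31939067,  0.62776942]), 'torque': array([ 0.02948655, -0.01806107,  0.02432324]), 'opening': 0.09179983519576083}
{'fx': 288.1823259562268, 'fy': 288.1823259562268, 'cx': 318.2766422365823, 'cy': 200.07859678081692, 'k1': -0.034587301806195445, 'mount': array([[ 1.12203005e-03,  9.65593501e-01,  2.60053708e-01,
         6.95170350e-02],
       [ 9.99999082e-01, -8.86016633e-04, -1.02477722e-03,
         1.35263352e-04],
       [-7.59106312e-04,  2.60054619e-01, -9.65593610e-01,
         1.97630994e-02],
       [ 0.00000000e+00,  0.00000000e+00,  0.00000000e+00,
         1.00000000e+00]])}
```

View pics/scene0.png

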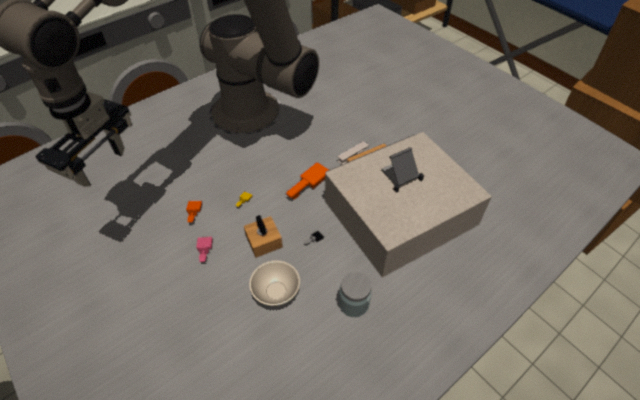

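View pics/top0.png

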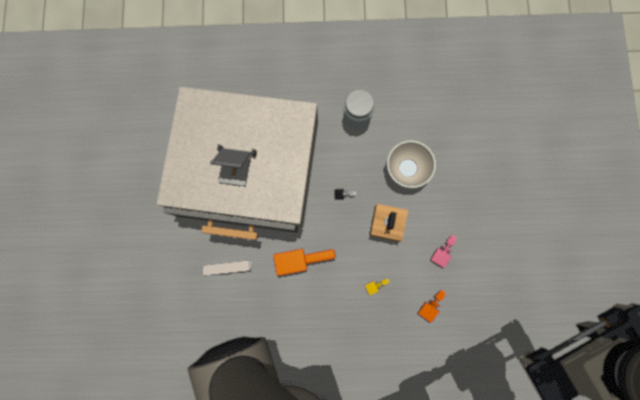

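The stand with the black key is at scene (262,232) and top (389,222). The lock and cover are at scene (405,170) and top (233,165). The small black key at top (344,194) is a decoy. Next I'll zoom in on both areas.

Run:
```python
from h import *
t=cv2.imread('pics/top0.png');s=cv2.imread('pics/scene0.png')
def c(i,x,y,w=66,h=48): return cv2.resize(i[y:y+h,x:x+w],(396,288),interpolation=cv2.INTER_CUBIC)
cv2.imwrite('pics/z0.png',np.vstack([np.hstack([c(t,358,198),c(t,204,140)]),np.hstack([c(s,230,208),c(s,372,144)])]))
T=cam('top')
C=np.array([at(T,p,.11) for p in [(180,88),(317,103),(301,222),(160,207)]]);print(C.round(3)); print(np.linalg.norm(C-np.roll(C,-1,0),axis=1))
g=cv2.cvtColor(t,cv2.COLOR_BGR2HSV)
k=cv2.inRange(g,(8,90,100),(22,200,255)); n,l,st,ce=cv2.connectedComponentsWithStats(k)
for i in range(1,n):
  if st[i,4]>150:
    r=cv2.minAreaRect(np.argwhere(l==i)[:,::-1].astype(np.float32));print(st[i],r,[at(T,p,.042).round(3) for p in cv2.boxPoints(r)])
```

```text
[[ 0.751  0.211  0.11 ]
 [ 0.707 -0.085  0.11 ]
 [ 0.453 -0.046  0.11 ]
 [ 0.492  0.245  0.11 ]]
[0.29878999 0.25707562 0.29410576 0.26123308]
[370 204  38  37 902] ((388.48077392578125, 222.09616088867188), (32.75139617919922, 32.16304397583008), 11.309932708740234) [array([ 0.428, -0.192,  0.042]), array([ 0.498, -0.209,  0.042]), array([ 0.481, -0.279,  0.042]), array([ 0.412, -0.261,  0.042])]
[201 221  57  19 506] ((229.2000274658203, 229.90000915527344), (56.43579864501953, 13.147682189941406), 7.125016689300537) [array([0.441, 0.183, 0.042]), array([0.47 , 0.18 , 0.042]), array([0.452, 0.054, 0.042]), array([0.423, 0.058, 0.042])]
[273 248  63  28 198] ((304.5, 259.0), (23.337820053100586, 61.776573181152344), 78.69007110595703) [array([0.392, 0.024, 0.042]), array([ 0.415, -0.11 ,  0.042]), array([ 0.365, -0.119,  0.042]), array([0.342, 0.014, 0.042])]
```

View pics/z0.png

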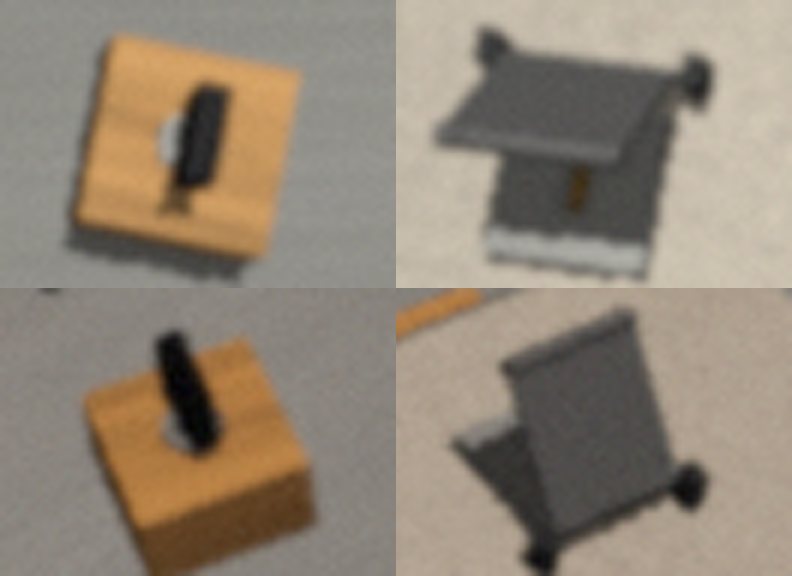

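Run:
```python
from h import *
T=cam('top');S=cam('scene')
print('lock top',at(T,(234.3,171.2),.118),'plate front mid',at(T,(204+172/6,140+268/6),.118))
print('hinge',at(T,(237,150.8),.124), at(T,(204+95/6,148),.124)-at(T,(204+301/6,140+82/6),.124))
sk=((372+(545-396)/6,144+(556-288)/6),(372+(690-396)/6,144+(486-288)/6))
print('hinge scene',[at(S,p,.124) for p in sk])
print('edge',tri([ray(*T,(225.9,164.2)),ray(*S,(400.8,153.2))]))
print('key',tri([ray(*T,(392.5,220.8)),ray(*S,(260.8,224.2))]),at(T,(392.5,220.8),.075))
q=[(90,400),(240,340),(312,465),(140,527)]
Q=np.array([at(S,(230+x/6,208+(y-288)/6),.042) for x,y in q]);print('stand scene',Q.round(3),Q.mean(0))
q=[(112,36),(300,74),(270,255),(80,220)]
Q=np.array([at(T,(358+x/6,198+y/6),.042) for x,y in q]);print('stand top',Q.round(3),Q.mean(0))
```

```text
lock top [0.56152756 0.08941843 0.118     ] plate front mid [0.53326761 0.09257659 0.118     ]
hinge [0.60310052 0.08267171 0.124     ] [0.01420305 0.0713542  0.        ]
hinge scene [array([0.60628789, 0.04520382, 0.124     ]), array([0.61639178, 0.11619661, 0.124     ])]
edge [0.56253165 0.09227775 0.17532676]
key [ 0.45559853 -0.23809658  0.06944856] [ 0.4541134  -0.23873176  0.075     ]
stand scene [[ 0.42  -0.261  0.042]
 [ 0.433 -0.197  0.042]
 [ 0.501 -0.211  0.042]
 [ 0.483 -0.279  0.042]] [ 0.45920336 -0.23685965  0.042     ]
stand top [[ 0.496 -0.211  0.042]
 [ 0.48  -0.28   0.042]
 [ 0.413 -0.265  0.042]
 [ 0.428 -0.196  0.042]] [ 0.45410084 -0.23798956  0.042     ]
```

```bash
r='[[[14.4,28.3,0,0,0,7.1],[14.4,28.3,0,0,0,7.1],[14.4,28.3,0,0,0,7.1],[14.4,28.3,0,0,0,7.1],[14.4,28.3,0,0,0,7.1]]]'
python3 -m creep '[[[14.4,28.3,0,0,0,7.1],[14.4,28.3,0,0,0,7.1],[14.4,28.3,0,0,0,7.1],[14.4,28.3,0,0,0,7.1],[14.4,28.3,0,0,0,7.1]]]' 1 20
python3 -m creep '[[[14.4,28.3,0,0,0,7.1],[14.4,28.3,0,0,0,7.1],[14.4,28.3,0,0,0,7.1],[14.4,28.3,0,0,0,7.1],[14.4,28.3,0,0,0,7.1]]]'
python3 -m creep '[[[14.4,28.3,0,0,0,7.1],[14.4,28.3,0,0,0,7.1],[14.4,28.3,0,0,0,7.1],[14.4,28.3,0,0,0,7.1],[14.4,28.3,0,0,0,7.1]]]'
```

```text
time: 0.52
tool_pos: [0.3025, -0.329, 0.4011]
tool_rot: [-3.138, -0.0, 1.081]
contact_force: [0.7, 1.1, -0.0]
opening: 0.0629
time: 0.93
tool_pos: [0.3758, -0.1797, 0.4]
tool_rot: [-3.136, -0.002, 1.707]
contact_force: [-0.1, -0.4, -1.0]
opening: 0.0298
time: 1.35
tool_pos: [0.4492, -0.0299, 0.3992]
tool_rot: [-3.134, -0.004, 2.332]
contact_force: [1.0, -0.7, -0.1]
opening: 0.0007
```

```bash
python3 -m creep '[[[14.2,25,0,0,0,7.1],[14.2,25,0,0,0,7.1],[14.2,25,0,0,0,7.1],[14.2,25,0,0,0,7.1],[14.2,25,0,0,0,7.1]]]'
python3 -m creep '[[[0,0,0,0,0,2],[0,0,0,0,0,0]]]'
python3 - <<'E'
from h import *
cv2.imwrite('pics/w1.png',viewer.read_camera('wrist'))
s=robot.observe();print(s['tool_pos'],s['tool_rot'],s['qpos'])
W=cam('wrist')
for X in [(.5625,.089,.118),(.603,.083,.124),(.5625,.0923,.175)]: print(proj(W,X))
Rt=R.from_euler('xyz',s['tool_rot']);Rd=R.from_euler('xyz',[np.pi,0,np.pi-.145]);print('fix',np.degrees((Rd*Rt.inv()).as_rotvec()))
E
```

```text
time: 1.77
tool_pos: [0.522, 0.1037, 0.3977]
tool_rot: [-3.133, -0.007, 2.957]
contact_force: [1.1, -1.3, -0.1]
opening: 0.0003
time: 1.93
tool_pos: [0.5236, 0.1086, 0.3963]
tool_rot: [-3.134, -0.008, 3.006]
contact_force: [-0.2, 0.2, 0.0]
opening: 0.0005
[0.52352187 0.10840407 0.39625745] [-3.13477797 -0.00783773  3.00312778] [ 0.06214153  0.36895492  1.50787315 -0.0053505   1.27380703 -1.36862771]
[306.2641683  243.68898486]
[306.03067397 284.59043062]
[306.9666429  272.36385957]
fix [ 0.32310136 -0.49971923 -0.37596188]
```

View pics/w1.png

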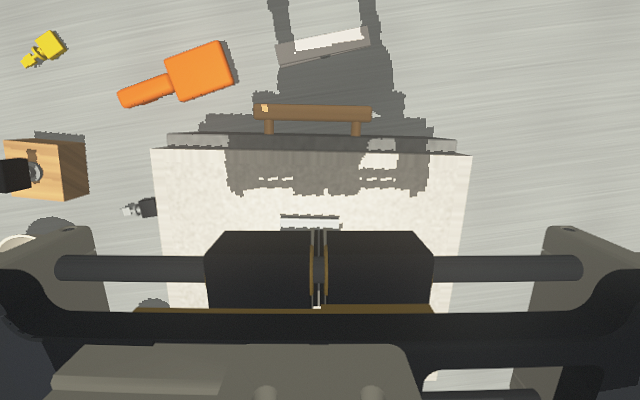

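The plate's front edge is at about (310,222), with the rest hidden by the fingers. It matches the prediction (306) to 4 px. Next I'll lower the shut fingers in front of the cover.

```bash
python3 -m creep '[[[-5,-12,-10,0.3,-0.5,-0.4],[0,0,-20,0,0,0],[0,0,-20,0,0,0],[0,0,-8,0,0,0],[0,0,0,0,0,0]]]'
python3 -m creep '[[[9,-1.4,0,0,0,0],[9,-1.4,0,0,0,0],[9,-1.4,0,0,0,0],[9,-1.4,0,0,0,0],[9,-1.4,0,0,0,0]]]'
```

```text
time: 2.4
tool_pos: [0.517, 0.0934, 0.337]
tool_rot: [-3.141, 0.001, 2.985]
contact_force: [0.7, 0.5, 0.6]
opening: 0.0003
time: 2.82
tool_pos: [0.5657, 0.0847, 0.3414]
tool_rot: [3.141, 0.005, 2.981]
contact_force: [-0.5, -0.3, 0.8]
opening: 0.0007
```

```bash
python3 -m creep '[[[8,-1.2,-1,0,0,0],[8,-1.2,-1,0,0,0],[8,-1.2,0,0,0,0],[6,-0.9,0,0,0,0],[4,-0.6,0,0,0,0]]]'
python3 -m creep '[[[4,-0.6,0,0,0,0],[4,-0.6,0,0,0,0]]]'
python3 -m creep '[[[4,-0.6,0,0,0,0],[4,-0.6,0,0,0,0]]]'
```

```text
time: 3.23
tool_pos: [0.6067, 0.0779, 0.3446]
tool_rot: [3.14, 0.014, 2.978]
contact_force: [0.3, -0.7, -0.5]
opening: 0.0009
time: 3.4
tool_pos: [0.616, 0.0764, 0.3454]
tool_rot: [3.139, 0.015, 2.977]
contact_force: [-2.1, 0.5, 0.6]
opening: 0.0006
time: 3.57
tool_pos: [0.6206, 0.0759, 0.3446]
tool_rot: [3.141, -0.003, 2.978]
contact_force: [-19.8, 1.8, 12.7]
opening: 0.0008
```

```bash
python3 -m creep '[[[-15,2,5,0,0,0],[-25,4,15,0,0,-1],[-25,-25,10,0,0,-1],[-20,-32,0,0,0,-1.5],[-20,-32,0,0,0,-1]]]' -1
python3 -m creep '[[[-14,-37,0,0,0,0],[-14,-37,0,0,0,0],[-14,-37,0,0,0,0],[-14,-37,0,0,0,0],[-14,-37,0,0,0,0]]]'
```

```text
time: 3.98
tool_pos: [0.5145, -0.0039, 0.3747]
tool_rot: [3.139, -0.004, 2.905]
contact_force: [1.4, -0.2, -0.1]
opening: 0.0294
time: 4.4
tool_pos: [0.4394, -0.1941, 0.3783]
tool_rot: [3.141, 0.003, 2.91]
contact_force: [0.9, -0.5, -0.9]
opening: 0.0628
```

```bash
python3 -m creep '[[[17,-22,0,0,0,0],[17,-20,0,0,0,0],[0,0,0,0,0,0],[0,0,0,0,0,0]]]'
python3 - <<'E'
from h import *
w=viewer.read_camera('wrist');W=cam('wrist')
t=viewer.read_camera('top');s=viewer.read_camera('scene')
cv2.imwrite('pics/w2.png',w);cv2.imwrite('pics/t2.png',t);cv2.imwrite('pics/s2.png',s)
o=robot.observe();print(o['tool_pos'],o['tool_rot'])
print(proj(W,(.4545,-.238,.068)))
def c(i,x,y,W,H,a=66,b=48): return cv2.resize(i[y:y+b,x:x+a],(W,H),interpolation=cv2.INTER_CUBIC)
cv2.imwrite('pics/z2.png',np.vstack([np.hstack([c(t,204,140,400,291),c(s,372,144,400,291)]),c(w,160,90,800,300,320,120)]))
E
```

```text
time: 4.73
tool_pos: [0.4706, -0.2462, 0.3802]
tool_rot: [-3.138, 0.007, 2.899]
contact_force: [-0.9, 0.8, -0.7]
opening: 0.0889
[ 0.47039017 -0.24462436  0.38020377] [-3.13876094  0.00626895  2.90097102]
[323.56268061 173.00974377]
```

View pics/z2.png

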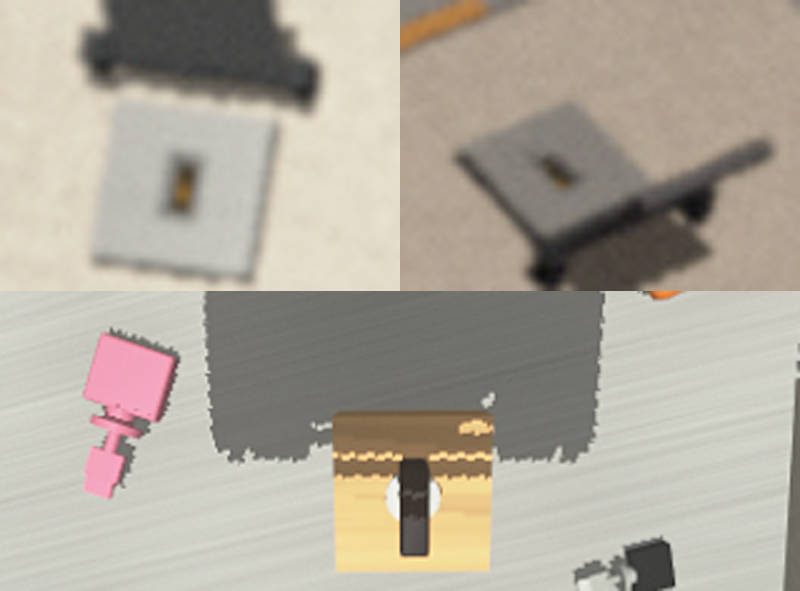

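Run:
```python
from h import *
W=cam('wrist');T=cam('top');S=cam('scene')
print('head',at(W,(325.8,177.2),.084)); f=lambda x,y:(160+x/2.5,90+(y-291)/2.5)
w=cv2.imread('pics/w2.png');c=w[150:210,300:350];m=(c.max(2)<75).astype(np.uint8)
n,l,st,ce=cv2.connectedComponentsWithStats(m);i=1+st[1:,4].argmax();print(st[i],ce[i]+(300,150),cv2.minAreaRect(np.argwhere(l==i)[:,::-1].astype(np.float32)))
Q=np.array([at(W,f(*p),.042) for p in [(333,414),(491,412),(490,572),(336,572)]]);print('stand',Q.round(4),Q.mean(0))
g=lambda x,y:(204+x/6.06,140+y/6.06)
Q=np.array([at(T,g(*p),.118) for p in [(118,98),(278,122),(252,277),(93,263)]]);print('plate',Q.round(4),Q.mean(0),np.linalg.norm(Q-np.roll(Q,-1,0),axis=1))
print(at(T,g(183,184),.118))
h=lambda x,y:(372+(x-400)/6.06,144+y/6.06)
print(at(S,h(557,171),.118))
```

```text
head [ 0.45574772 -0.23476211  0.084     ]
[ 20   7  12  39 264] [325.01893939 170.63257576] ((25.5, 26.0), (38.0, 11.0), 90.0)
stand [[ 0.4148 -0.2604  0.042 ]
 [ 0.4301 -0.1937  0.042 ]
 [ 0.5006 -0.2088  0.042 ]
 [ 0.4839 -0.2775  0.042 ]] [ 0.45734198 -0.23512083  0.042     ]
plate [[0.5942 0.1123 0.118 ]
 [0.5841 0.0571 0.118 ]
 [0.5303 0.0659 0.118 ]
 [0.5367 0.1202 0.118 ]] [0.56132838 0.08887237 0.118     ] [0.05605612 0.05446774 0.05463484 0.0580156 ]
[0.5633054  0.08964388 0.118     ]
[0.56740548 0.08926172 0.118     ]
```

```bash
cat > d.py <<'E'
import sys
from h import *
x,y,z,yaw=map(float,sys.argv[1:5]); s=robot.observe()
print('mm',((np.array([x,y,z])-s['tool_pos'])*1e3).round(1),'deg',np.degrees((R.from_euler('xyz',[np.pi,0,yaw])*R.from_euler('xyz',s['tool_rot']).inv()).as_rotvec()).round(2),'F',s['contact_force'].round(1),'M',s['torque'].round(2),'open',round(s['opening'],4),'t',s['time'],'q6',round(s['qpos'][5],2))
E
python3 d.py .4565 -.235 .232 2.912
python3 -m creep '[[[-7,5,0,0.3,0.4,0.5],[-7,4,-30,0,0,0],[0,0,-30,0,0,0],[0,0,-10,0,0,0],[0,0,0,0,0,0]]]'
python3 d.py .4565 -.235 .232 2.912
```

```text
mm [ -13.9    9.6 -148.2] deg [0.24 0.31 0.63] F [ 0.6 -0.4 -1.1] M [ 0.11 -0.13  0.04] open 0.0916 t 4.8833 q6 -1.95
time: 5.3
tool_pos: [0.4535, -0.2287, 0.3106]
tool_rot: [3.141, -0.0, 2.919]
contact_force: [0.0, 0.6, -0.6]
opening: 0.0922
mm [  3.   -6.3 -78.6] deg [-0.04 -0.01 -0.39] F [ 0.   0.6 -0.6] M [ 0.12 -0.12  0.01] open 0.0922 t 5.3 q6 -1.97
```

```bash
python3 -m creep '[[[1.5,-3,-25,0,0,-0.2],[1.5,-3,-20,0,0,0],[0,0,-12,0,0,0],[0,0,-8,0,0,0],[0,0,0,0,0,0]]]'
python3 d.py .4565 -.235 .232 2.912
```

```text
time: 5.72
tool_pos: [0.4559, -0.2305, 0.2476]
tool_rot: [-3.141, 0.002, 2.922]
contact_force: [0.3, -0.8, 0.3]
opening: 0.0915
mm [  0.6  -4.5 -15.6] deg [ 0.04  0.12 -0.59] F [ 0.3 -0.8  0.3] M [ 0.07 -0.11 -0.01] open 0.0915 t 5.7167 q6 -1.97
```

```bash
python3 -m creep '[[[0.5,-4,-7,0,0.1,-0.5],[0.3,-1,-5,0,0,0],[0,0,0,0,0,0]]]'
python3 d.py .4565 -.235 .232 2.912
python3 - <<'E'
from h import *
w=viewer.read_camera('wrist');W=cam('wrist');cv2.imwrite('pics/w3.png',w);print([proj(W,(.4565,-.235,z)) for z in(.052,.084)])
s=robot.observe();print(proj(W,np.r_[s['tool_pos'][:2],.084]))
cv2.imwrite('pics/z3.png',cv2.resize(w[120:360,160:480],(800,600)))
E
```

```text
time: 5.97
tool_pos: [0.4573, -0.2353, 0.2374]
tool_rot: [-3.14, 0.004, 2.915]
contact_force: [-0.1, -1.0, 0.3]
opening: 0.0918
mm [-0.8  0.3 -5.4] deg [ 0.16  0.18 -0.14] F [-0.1 -1.   0.3] M [ 0.08 -0.14 -0.05] open 0.0918 t 5.9667 q6 -1.97
[array([319.7507887 , 236.72269218]), array([319.88078262, 260.90385417])]
[319.45534132 262.57138397]
```

View pics/z3.png

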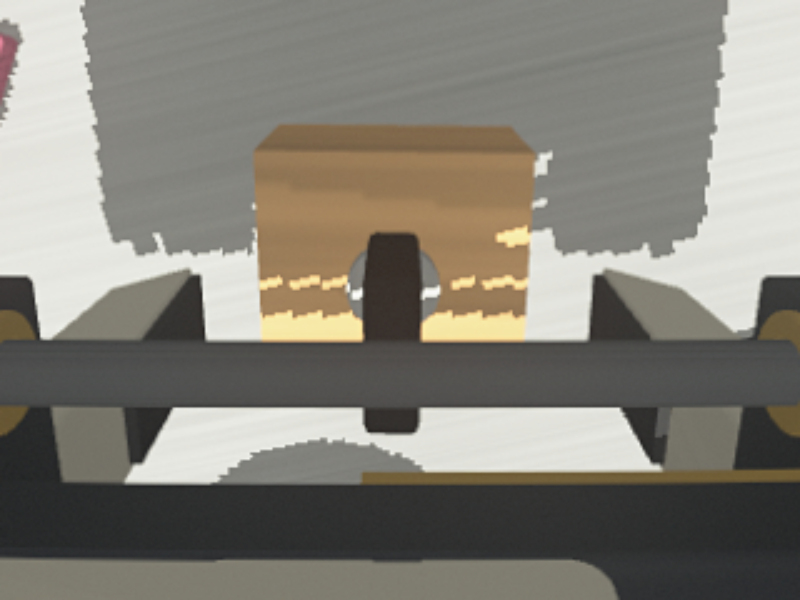

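Run:
```python
from h import *
W=cam('wrist');a=at(W,(316.8,293),.084);b=at(W,(316.8,213.2),.052);t=robot.observe()['tool_pos']
u=np.array([np.cos(-.23),np.sin(-.23),0]);v=np.array([-u[1],u[0],0])
print(a,b,(a+b)/2,[( (p-t)@u,(p-t)@v) for p in(a,b,(a+b)/2)])
```

```text
[ 0.4744436  -0.24077171  0.084     ] [ 0.44122353 -0.23333472  0.052     ] [ 0.45783356 -0.23705322  0.068     ] [(np.float64(0.017843030356579134), np.float64(-0.0013162449306283737)), (np.float64(-0.01619769712284218), np.float64(-0.0016485293417035926)), (np.float64(0.000822666616868477), np.float64(-0.0014823871361659834))]
```

The key is centred along x. The fingers need to shift about 1.3 mm toward −y, then I'll lower and grip.

```bash
python3 -m creep '[[[-0.5,-1.5,-5,0.1,0.2,0],[0,0,-1,0,0,0],[0,0,0,0,0,0]]]'
python3 d.py .457 -.2365 .232 2.912
python3 -m creep '[[[0,0,0,0,0,0],[0,0,0,0,0,0],[0,0,0,0,0,0],[0,0,0,0,0,0],[0,0,0,0,0,0]]]' 1 40
python3 -m creep '[[[0,0,0,0,0,0],[0,0,0,0,0,0],[0,0,0,0,0,0],[0,0,0,0,0,0],[0,0,0,0,0,0]]]'
python3 d.py .457 -.2365 .232 2.912
```

```text
time: 6.27
tool_pos: [0.4571, -0.2374, 0.2324]
tool_rot: [-3.14, 0.002, 2.914]
contact_force: [-0.3, -0.4, -1.1]
opening: 0.0916
mm [-0.1  0.9 -0.4] deg [ 0.14  0.09 -0.13] F [-0.3 -0.4 -1.1] M [ 0.07 -0.16  0.06] open 0.0916 t 6.2667 q6 -1.97
time: 6.68
tool_pos: [0.4572, -0.2375, 0.2328]
tool_rot: [-3.139, 0.003, 2.914]
contact_force: [0.2, -0.1, 0.8]
opening: 0.0631
time: 7.1
tool_pos: [0.4572, -0.2375, 0.2329]
tool_rot: [-3.139, 0.003, 2.914]
contact_force: [-0.8, -0.2, -0.1]
opening: 0.0293
mm [-0.2  1.  -0.9] deg [ 0.17  0.13 -0.13] F [-0.8 -0.2 -0.1] M [ 0.11 -0.16  0.01] open 0.0293 t 7.1 q6 -1.97
```

```bash
python3 -m creep '[[[0,0,0,0,0,0],[0,0,0,0,0,0],[0,0,0,0,0,0],[0,0,0,0,0,0],[0,0,0,0,0,0]]]'
python3 d.py .457 -.2365 .232 2.912
python3 -m creep '[[[0,0,4,0.1,0.1,0],[0,0,10,0,0,0],[0,0,25,0,0,0],[0,0,30,0,0,0],[0,0,30,0,0,0]]]'
python3 -m creep '[[[0,0,20,0,0,0],[0,0,0,0,0,0]]]'
python3 d.py .5635 .09 .38 2.997
```

```text
time: 7.52
tool_pos: [0.4572, -0.2374, 0.2329]
tool_rot: [-3.139, 0.003, 2.914]
contact_force: [-0.8, -0.2, -0.7]
opening: 0.0117
mm [-0.2  0.9 -0.9] deg [ 0.17  0.13 -0.13] F [-0.8 -0.2 -0.7] M [ 0.14 -0.16  0.06] open 0.0117 t 7.5167 q6 -1.97
time: 7.93
tool_pos: [0.4558, -0.2364, 0.3311]
tool_rot: [3.137, -0.011, 2.914]
contact_force: [0.3, -0.3, -0.2]
opening: 0.0117
time: 8.1
tool_pos: [0.4564, -0.2367, 0.3595]
tool_rot: [3.141, -0.001, 2.914]
contact_force: [0.7, -0.9, -0.3]
opening: 0.0116
mm [107.1 326.7  20.5] deg [-0.02 -0.05  4.75] F [ 0.7 -0.9 -0.3] M [ 0.06 -0.18  0.02] open 0.0116 t 8.1 q6 -1.97
```

```bash
python3 -m creep '[[[13,36,15,0,0,0.6],[13,36,15,0,0,0.6],[13,36,15,0,0,0.6],[13,36,10,0,0,0.6],[13,36,5,0,0,0.6]]]'
python3 -m creep '[[[13,36,0,0,0,0.6],[13,36,0,0,0,0.6],[13,36,0,0,0,0.6],[13,28,0,0,0,0],[13,8,0,0,0,0]]]'
python3 -m creep '[[[0,0,0,0,0,0],[0,0,0,0,0,0]]]'
python3 d.py .59 .086 .42 2.997
```

```text
time: 8.52
tool_pos: [0.5192, -0.058, 0.4223]
tool_rot: [-3.139, 0.0, 2.955]
contact_force: [0.3, -0.6, -1.0]
opening: 0.0117
time: 8.93
tool_pos: [0.5842, 0.0989, 0.4238]
tool_rot: [-3.141, 0.001, 2.992]
contact_force: [0.1, 0.5, -1.0]
opening: 0.0121
time: 9.1
tool_pos: [0.5851, 0.1022, 0.4222]
tool_rot: [-3.141, -0.0, 2.997]
contact_force: [-1.4, 0.2, -1.2]
opening: 0.0116
mm [  4.9 -16.2  -2.2] deg [ 0.03 -0.02 -0.03] F [-1.4  0.2 -1.2] M [ 0.1  -0.09  0.01] open 0.0116 t 9.1 q6 -1.38
```

Run:
```python
from h import *
w=viewer.read_camera('wrist');W=cam('wrist');cv2.imwrite('pics/w4.png',w);t=robot.observe()['tool_pos'];print(t)
print('lock',proj(W,(.5635,.0895,.118)),'key tip',proj(W,t-[0,0,.223]))
cv2.imwrite('pics/z4.png',cv2.resize(w[120:320,200:440],(720,600),interpolation=cv2.INTER_CUBIC))
```

```text
[0.58496213 0.10176673 0.42211693]
lock [303.58658047 174.84486109] key tip [318.86613139 219.81595884]
```

View pics/z4.png

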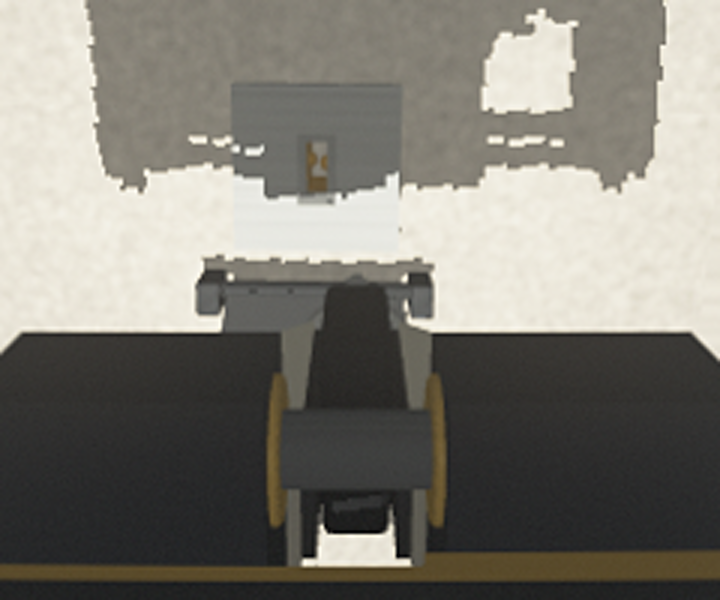

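```bash
python3 - <<'E'
from h import *
W=cam('wrist')
print(at(W,(305.5,176.3),.118),at(W,(305.5,175.7),.118))
Q=np.array([at(W,(200+x/3,120+y/3),.118) for x,y in [(232,84),(401,84),(400,250),(233,250)]]);print(Q.round(4),Q.mean(0))
E
python3 d.py .564 .091 .36 2.997
```

```text
[0.56522933 0.09116444 0.118     ] [0.56462873 0.09125826 0.118     ]
[[0.5336 0.0683 0.118 ]
 [0.5415 0.1227 0.118 ]
 [0.5971 0.1151 0.118 ]
 [0.5889 0.0586 0.118 ]] [0.56526174 0.09113916 0.118     ]
mm [-21.  -10.8 -62.1] deg [ 0.03 -0.03  0.01] F [ 0.1 -0.5 -1.3] M [ 0.07 -0.14  0.  ] open 0.0114 t 9.15 q6 -1.38
```

```bash
python3 -m creep '[[[-10,-5.5,0,0,0,-0.1],[-10,-5,-15,0,0,-0.1],[0,0,-25,0,0,0],[0,0,-15,0,0,0],[0,0,0,0,0,0]]]'
python3 d.py .5645 .0912 .348 2.992
```

```text
time: 9.57
tool_pos: [0.5611, 0.0852, 0.3664]
tool_rot: [-3.14, 0.0, 2.987]
contact_force: [-0.2, 0.9, -0.7]
opening: 0.0117
mm [  3.4   6.  -18.4] deg [ 0.11 -0.    0.3 ] F [-0.2  0.9 -0.7] M [ 0.08 -0.14 -0.01] open 0.0117 t 9.5667 q6 -1.4
```

```bash
python3 -m creep '[[[3,5.5,-5,0.1,0,0.2],[0,0,-8,0,0,0],[0,0,-3,0,0,0],[0,0,0,0,0,0]]]'
python3 d.py .5645 .0912 .348 2.992
```

```text
time: 9.9
tool_pos: [0.564, 0.0885, 0.3512]
tool_rot: [-3.141, 0.002, 2.986]
contact_force: [-0.4, 0.1, -1.5]
opening: 0.0113
mm [ 0.5  2.7 -3.2] deg [0.02 0.09 0.32] F [-0.4  0.1 -1.5] M [ 0.11 -0.12 -0.04] open 0.0113 t 9.9 q6 -1.39
```

```bash
python3 -m creep '[[[0.5,3,-2,0,0,0.3],[0,0,0,0,0,0]]]'
python3 d.py .5645 .0912 .348 2.992
python3 - <<'E'
from h import *
for n,b in(('top',(210,146,46,42)),('scene',(372,130,60,54))):
    w=viewer.read_camera(n);x,y,a,c=b;cv2.imwrite(f'pics/{n}5.png',w);globals()[n]=cv2.resize(w[y:y+c,x:x+a],(400,365),interpolation=cv2.INTER_CUBIC)
cv2.imwrite('pics/z5.png',np.hstack([top,scene]))
E
```

```text
time: 10.07
tool_pos: [0.5649, 0.0916, 0.3498]
tool_rot: [3.142, 0.003, 2.992]
contact_force: [0.4, 0.4, -0.1]
opening: 0.012
mm [-0.4 -0.4 -1.8] deg [ 0.02  0.16 -0.  ] F [ 0.4  0.4 -0.1] M [ 0.07 -0.12 -0.04] open 0.012 t 10.0667 q6 -1.39
```

View pics/z5.png

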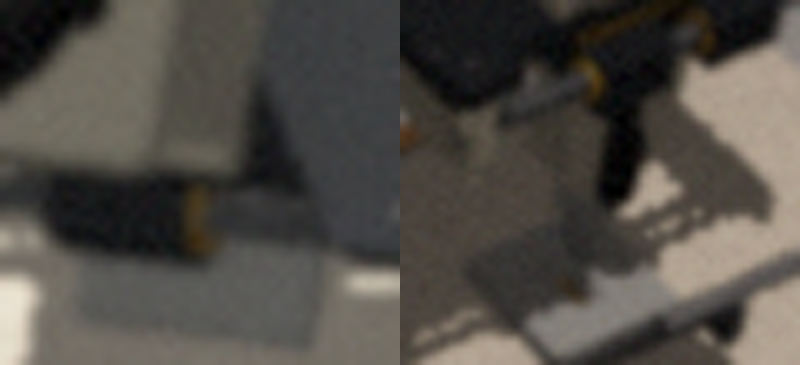

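The scene crop shows the key over the keyhole at about (572,290), though the blade is blurred. I'll start inserting and watch the force.

```bash
python3 -m creep '[[[0,0,-4,0,0.1,0],[0,0,-4,0,0,0],[0,0,0,0,0,0]]]'
python3 d.py .5645 .0912 .309 2.992
python3 -m creep '[[[0,0,-4,0,0,0],[0,0,-4,0,0,0],[0,0,0,0,0,0]]]'
python3 d.py .5645 .0912 .309 2.992
```

```text
time: 10.42
tool_pos: [0.565, 0.0916, 0.3422]
tool_rot: [-3.141, 0.003, 2.992]
contact_force: [-1.0, -0.4, -0.8]
opening: 0.0121
mm [ -0.5  -0.4 -33.2] deg [ 0.04  0.19 -0.02] F [-1.  -0.4 -0.8] M [ 0.14 -0.17 -0.02] open 0.0121 t 10.4167 q6 -1.39
time: 10.67
tool_pos: [0.565, 0.0916, 0.3332]
tool_rot: [-3.141, 0.003, 2.992]
contact_force: [-0.4, -1.1, 0.5]
opening: 0.0116
mm [ -0.5  -0.4 -24.2] deg [ 0.04  0.17 -0.02] F [-0.4 -1.1  0.5] M [ 0.08 -0.12  0.01] open 0.0116 t 10.6667 q6 -1.39
```

```bash
python3 -m creep '[[[0,0,-4,0,0.15,0],[0,0,-3,0,0,0],[0,0,0,0,0,0]]]'
python3 d.py .5645 .0912 .309 2.992
python3 -m creep '[[[0,0,-4,0,0,2],[0,0,-3,0,0,-2],[0,0,0,0,0,0]]]'
python3 d.py .5645 .0912 .309 2.992
```

```text
time: 10.92
tool_pos: [0.565, 0.0913, 0.3253]
tool_rot: [-3.14, -0.0, 2.992]
contact_force: [-0.3, -0.5, -1.1]
opening: 0.0118
mm [ -0.5  -0.1 -16.3] deg [ 0.09 -0.01 -0.02] F [-0.3 -0.5 -1.1] M [-0.06 -0.14 -0.03] open 0.0118 t 10.9167 q6 -1.39
time: 11.17
tool_pos: [0.5654, 0.0913, 0.3198]
tool_rot: [-3.141, 0.003, 2.992]
contact_force: [0.9, -0.4, -3.2]
opening: 0.0118
mm [ -0.9  -0.1 -10.8] deg [ 0.06  0.16 -0.02] F [ 0.9 -0.4 -3.2] M [-0.11 -0.09  0.05] open 0.0118 t 11.1667 q6 -1.39
```

```bash
python3 -m creep '[[[0,0,-3,0,0.1,2.5],[0,0,-3,0,0,-2.5],[0,0,0,0,0,0]]]'
python3 d.py .5645 .0912 .309 2.992
python3 -m creep '[[[0,0,-3,0,0.1,-2.5],[0,0,-2,0,0,2.5],[0,0,0,0,0,0]]]'
python3 d.py .5645 .0912 .309 2.992
```

```text
time: 11.42
tool_pos: [0.5656, 0.0914, 0.3165]
tool_rot: [-3.141, 0.005, 2.994]
contact_force: [-0.0, -0.5, -5.0]
opening: 0.0119
mm [-1.1 -0.2 -7.5] deg [ 0.05  0.26 -0.12] F [-0.  -0.5 -5. ] M [ 0.08 -0.06 -0.03] open 0.0119 t 11.4167 q6 -1.4
time: 11.67
tool_pos: [0.5656, 0.0914, 0.3134]
tool_rot: [3.141, 0.005, 2.997]
contact_force: [0.7, -1.2, -2.6]
opening: 0.0115
mm [-1.1 -0.2 -4.4] deg [ 0.03  0.27 -0.26] F [ 0.7 -1.2 -2.6] M [ 0.14 -0.17  0.03] open 0.0115 t 11.6667 q6 -1.4
```

```bash
python3 -m creep '[[[0,0,-3,0,0.2,2.5],[0,0,-3,0,0,-2.5]]]'
python3 d.py .5645 .0912 .309 2.992
python3 -m creep '[[[0,0,-3,0,0.1,-2.5],[0,0,-3,0,0,2.5]]]'
python3 d.py .5645 .0912 .309 2.992
```

```text
time: 11.83
tool_pos: [0.566, 0.0915, 0.3097]
tool_rot: [3.141, 0.005, 2.999]
contact_force: [-4.4, -0.3, 11.1]
opening: 0.0117
mm [-1.5 -0.3 -0.7] deg [ 0.02  0.26 -0.38] F [-4.4 -0.3 11.1] M [0.18 0.95 0.01] open 0.0117 t 11.8333 q6 -1.4
time: 12.0
tool_pos: [0.5658, 0.0916, 0.3088]
tool_rot: [3.141, 0.006, 2.994]
contact_force: [-10.3, -1.5, 28.5]
opening: 0.0118
mm [-1.3 -0.4  0.2] deg [ 0.02  0.36 -0.14] F [-10.3  -1.5  28.5] M [-0.21  2.09 -0.12] open 0.0118 t 12.0 q6 -1.4
```

The flange met the plate at TCP z 0.309, as expected, with 28 N. I'll start turning with light downward pressure.

```bash
python3 -m creep '[[[-1,0,0,0,0.3,-3],[0,0,-0.5,0,0,-6],[0,0,-0.5,0,0,-6]]]'
python3 d.py .565 .0912 .309 2.992
python3 -m creep '[[[0,0,-0.5,0,0,-6],[0,0,-0.5,0,0,-6]]]'
python3 d.py .565 .0912 .309 2.992
```

```text
time: 12.25
tool_pos: [0.5649, 0.0916, 0.31]
tool_rot: [3.141, 0.004, 2.727]
contact_force: [-1.1, -0.6, 2.3]
opening: 0.0116
mm [ 0.1 -0.4 -1. ] deg [ 0.04  0.24 15.18] F [-1.1 -0.6  2.3] M [0.04 0.16 0.07] open 0.0116 t 12.25 q6 -1.13
time: 12.42
tool_pos: [0.5648, 0.0917, 0.31]
tool_rot: [3.141, 0.005, 2.507]
contact_force: [-1.6, -1.3, 3.1]
opening: 0.0116
mm [ 0.2 -0.5 -1. ] deg [ 0.05  0.26 27.81] F [-1.6 -1.3  3.1] M [0.05 0.22 0.05] open 0.0116 t 12.4167 q6 -0.91
```

```bash
python3 -m creep '[[[0,0,-1,0,0.2,-6],[0,0,-1,0,0,-6],[0,0,-1,0,0,-6],[0,0,-1,0,0,-6],[0,0,-1,0,0,-6]]]'
python3 d.py .565 .0912 .309 1.421
python3 -m creep '[[[0,0,-1,0,0.2,-6],[0,0,-1,0,0,-6],[0,0,-1,0,0,-6],[0,0,-1,0,0,-6]]]'
python3 d.py .565 .0912 .309 1.421
```

```text
time: 12.83
tool_pos: [0.5649, 0.0917, 0.3096]
tool_rot: [3.14, 0.005, 1.955]
contact_force: [-3.5, 0.4, 7.4]
opening: 0.012
mm [ 0.1 -0.5 -0.6] deg [  0.25   0.13 -30.61] F [-3.5  0.4  7.4] M [-0.    0.49  0.01] open 0.012 t 12.8333 q6 -0.35
time: 13.17
tool_pos: [0.565, 0.0918, 0.3096]
tool_rot: [3.139, 0.004, 1.514]
contact_force: [-2.9, 0.5, 8.1]
opening: 0.0114
mm [-0.  -0.6 -0.6] deg [ 0.26  0.09 -5.35] F [-2.9  0.5  8.1] M [-0.08  0.52  0.09] open 0.0114 t 13.1667 q6 0.09
```

```bash
python3 -m creep '[[[0,0,-1,0,0,-5],[0,0,-1,0,0,-5]]]'
python3 d.py .565 .0912 .309 1.421
python3 -m creep '[[[0,0,-1,0,0,-5],[0,0,-1,0,0,-4]]]'
python3 d.py .565 .0912 .309 1.421
```

```text
time: 13.33
tool_pos: [0.5648, 0.0919, 0.3096]
tool_rot: [3.138, 0.004, 1.33]
contact_force: [-3.3, -0.4, 7.2]
opening: 0.012
mm [ 0.2 -0.7 -0.6] deg [0.27 0.14 5.23] F [-3.3 -0.4  7.2] M [-0.07  0.54  0.04] open 0.012 t 13.3333 q6 0.27
time: 13.5
tool_pos: [0.5646, 0.092, 0.3096]
tool_rot: [3.137, 0.004, 1.164]
contact_force: [-2.6, -0.1, 7.6]
opening: 0.012
mm [ 0.4 -0.8 -0.6] deg [ 0.29  0.19 14.72] F [-2.6 -0.1  7.6] M [-0.06  0.52  0.49] open 0.012 t 13.5 q6 0.44
```

```bash
python3 -m creep '[[[0,0,-1,0,0.2,-3]]]'
python3 d.py .565 .0912 .309 1.421
python3 - <<'E'
from h import *
w=viewer.read_camera('wrist');t=viewer.read_camera('top');s=viewer.read_camera('scene')
c=lambda i,x,y,a,b,W,H:cv2.resize(i[y:y+b,x:x+a],(W,H),interpolation=cv2.INTER_CUBIC)
cv2.imwrite('pics/z6.png',np.vstack([np.hstack([c(t,185,120,100,75,400,300),c(s,360,120,80,60,400,300)]),c(w,160,120,320,120,800,300)]))
E
python3 d.py .565 .0912 .309 1.421
```

```text
time: 13.58
tool_pos: [0.5648, 0.0921, 0.3096]
tool_rot: [3.138, 0.005, 1.109]
contact_force: [0.6, -1.5, 3.8]
opening: 0.0122
mm [ 0.2 -0.9 -0.6] deg [ 0.32  0.1  17.87] F [ 0.6 -1.5  3.8] M [-0.32 -0.2   0.71] open 0.0122 t 13.5833 q6 0.49
mm [ 0.1 -0.7 -0.6] deg [ 0.34  0.09 17.61] F [-1.4 -1.8  6.6] M [-0.3   0.21  0.61] open 0.012 t 13.7333 q6 0.49
```

View pics/z6.png

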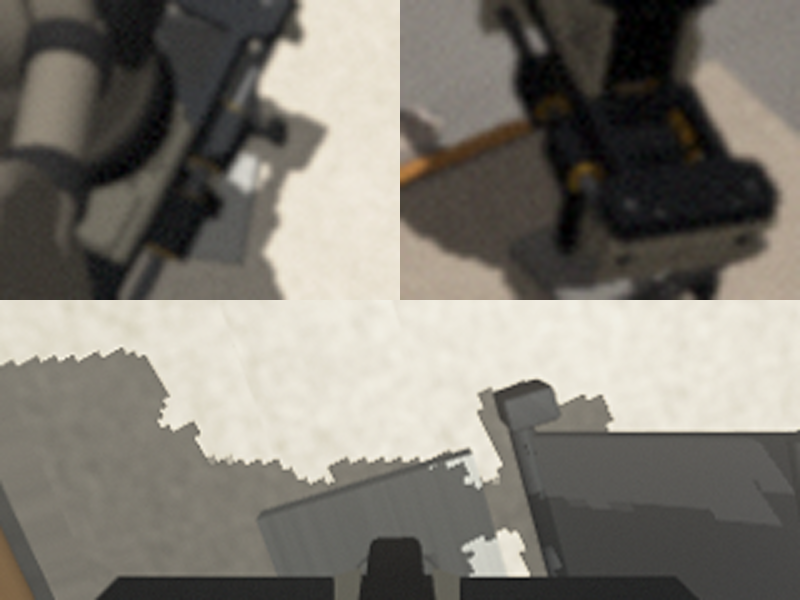

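```bash
python3 -m creep '[[[0,0,-1.5,0,0,0],[0,0,-1.5,0,0,0]]]'
python3 d.py .565 .0912 .309 1.421
python3 -m creep '[[[0,0,-1.5,0,0,0],[0,0,-1.5,0,0,0],[0,0,-1.5,0,0,0],[0,0,-1.5,0,0,-1]]]'
python3 d.py .565 .0912 .309 1.421
```

```text
time: 13.9
tool_pos: [0.5647, 0.092, 0.3095]
tool_rot: [3.137, 0.005, 1.118]
contact_force: [-6.1, -0.6, 13.1]
opening: 0.0118
mm [ 0.3 -0.8 -0.5] deg [ 0.37  0.19 17.35] F [-6.1 -0.6 13.1] M [-0.14  1.13  0.54] open 0.0118 t 13.9 q6 0.49
time: 14.23
tool_pos: [0.564, 0.0924, 0.3095]
tool_rot: [3.133, 0.005, 1.11]
contact_force: [-4.0, -0.9, 11.4]
opening: 0.012
mm [ 1.  -1.2 -0.5] deg [ 0.43  0.39 17.8 ] F [-4.  -0.9 11.4] M [-0.13  0.86  0.61] open 0.012 t 14.2333 q6 0.5
```

Run:
```python
from h import *
a=cv2.imread('pics/top0.png').astype(int)
for i in range(12): t=viewer.read_camera('top')
for n,(x,y,w,h) in dict(jar=(340,85,38,50),bowl=(382,138,58,58),brush=(270,245,70,35),clip=(198,258,58,20)).items(): print(n,np.abs(t[y:y+h,x:x+w]-a[y:y+h,x:x+w]).mean().round(1))
s=robot.observe();print(s['time'],s['tool_pos'],s['tool_rot'],s['contact_force'],s['torque'],s['opening'])
ok=abs(s['tool_rot'][2]-1.11)<.05 and s['torque'][2]>.3 and s['contact_force'][2]>4
cv2.imwrite('pics/end.png',t)
if ok: print(robot.hand_in())
```

```text
jar 27.1
bowl 28.4
brush 24.8
clip 35.2
14.8333 [0.56401545 0.09238688 0.30951537] [3.13286511 0.00517321 1.11013042] [-5.01201334 -0.52413974 10.63095443] [-0.13826026  0.88456707  0.58526685] 0.011686142417385666
the job is handed in; nothing more can be done
None
```

View pics/end.png

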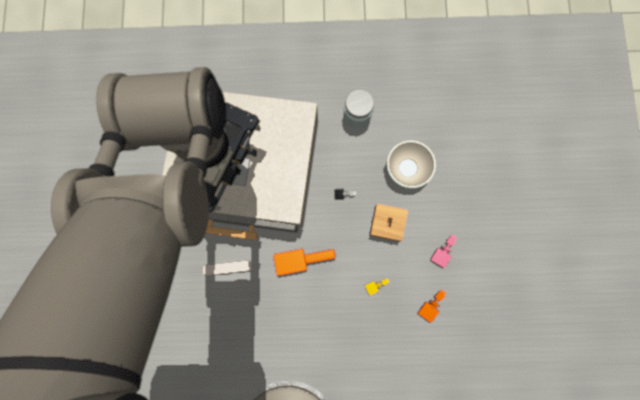

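The job is handed in at 14.8 s. The cover is folded back to its stop, and the key is in the lock, turned clockwise to its stop. The arm is still gripping it and holding it turned.

- **Cover:** it met its stop with about 20 N of push. Later pictures show it still leaning back.
- **Insertion:** I took the black key from the oak stand and pushed it straight down with small wiggles. The flange met the plate at the expected height (28 N).
- **Turn:** the tool turned about 108°. I expected about 96° (90° plus the 0.1 rad play). I put the extra down to give in the grip or lock and did not measure the key's own angle. The torque rose from about 0.05 to 0.6 N m, which I took as the stop.
- **Hold:** in the last 0.6 s before hand-in nothing moved. The arm was pressing down with about 11 N, holding 0.59 N m, and the fingers were 11.7 mm apart on the key.
- **Other things:** my automatic picture comparison showed large differences for the bowl, jar, brush and clip, so it confirmed nothing. By eye, the final top picture has all four at the same pixels as at the start, and I think brightness and the arm's shadow caused the differences.

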